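Shut and latch the melting-pot guard gate

ROBOT

A 6-joint arm with a two-finger parallel gripper is mounted at the origin on the work surface. World frame = base frame: x ahead of the robot, y to its left, z up, the work surface at z = 0. Lengths are in m, angles in rad, forces in N, time in s.
With the tool pointing down it reaches from about 0.225 to 0.875 m from the base axis. Payload 3.4 kg.
Tool frame: the origin (TCP) lies between the finger pads; the fingertips stand 8 mm ahead of it and the grasp point (between the pads) lies 11 mm behind it; z points along the fingers, y is the line along which they close (so a half turn about z gives the same grasp; the last joint's range is limited). The gripper opens to 85 mm and grips with 20 to 120 N. Pads are 22 mm wide; open, the fingers measure 114 mm over their backs; the gripper's body (76 mm by 85 mm) begins 54 mm behind the grasp point. The pads swing forward as they close: fully open they stand 13 mm farther back than shut.
Start: joints at [-1.339, 0.276, 1.505, -0, 1.361, -0.121], TCP at [0.199, -0.54, 0.239] pointing down, gripper open.
Joint ranges: [-2.89, 2.89], [-0.75, 2.08], [0.22, 2.7], [-1.18, 4.32], [0.11, 2.71], [-2.7, 2.7]. Speed limits (rad/s): [2.57, 2.57, 3.14, 3.14, 3.14, 3.14].

INTERFACE

Orientations are given as a unit quaternion [w, x, y, z].
In Python, from rig import manip gives the robot as it stands.
- The arm moves only by the tool move_arm, never from a script. Its argument "deltas" is a list that holds one entry, the list of rows, each a list of 5 numbers: the shift along the tool's x, y, z normalised to -1 to 1, where 1 is 80 cm, then the turn about the tool's z normalised to -1 to 1, where 1 is 120 degrees, then the closure, from -1 (fully open) to 1 (shut). In form: [[[tx, ty, tz, twist, grip], ...]]. A call has 1 to 12 rows; each row is the pose to reach, as a shift and turn from the pose commanded when the call began, along the tool's axes at that moment; what a row does not reach only later rows make up. A row lasts 1/10 s, in which the tool goes at most 50 mm and 8.59 degrees, less where a joint would pass 70% of its speed; a pose out of reach is approached as far as the arm can. A call with a number of a shift or a turn outside -1 to 1 is refused whole. A call with a gripper value outside its range is refused whole. The fingers move at their own pace and stop on an object; "squeeze" is the grip in N (left out, the last holds). Time passes only in rows, so rows that repeat a pose let the fingers close. It gives the time, the measured TCP pose, the force, the opening and the grip force at its end, in the units of the state.
- manip.get_state(): the state, without advancing time (a new reading comes with each control period).
- manip.get_image(name): name is "scene" or "side" or "wrist"; returns the picture (400x640x3 uint8, red, green, blue); there is no depth.
- manip.camera_params(name): a dict with "fx", "fy", "cx", "cy" (pixels), "dist" ([k1, k2, p1, p2, k3] as OpenCV has them; the pictures are not rectified), "R" (3x3) and "t" (3): a world point X has camera coordinates R X + t; the wrist camera has in their place "tool_from_camera" (4x4, takes a point from camera to tool coordinates, whose origin is the TCP and whose axes are the flange's). Camera axes: x right, y down, z forward; pixel columns grow to the right and rows downward; lengths in m; the calibration is good to about 2 mm. A picture is of the moment at which its call begins: read the wrist's pose just before it. camera_params takes no time and is no camera call.
- manip.sign_off(): hands the job in; it is judged then, once.
The state is a dict: "clock": time; "qpos": joint angles; "qd": joint speeds; "effort": joint torques, N m; "position": TCP position; "ee_rot": TCP orientation; "contact_force": force on the tool from outside, world axes, zero at the start; "moment": the same for the moment, N m; "width": finger opening in m; "gripper_force": force on a finger pad.
Only numpy, scipy, OpenCV 4.12 (cv2) and the standard library are available. Lean on these libraries where they do the work, as an engineer would, in place of code of your own. Each camera call takes 0.05 s, during which the arm holds its last target. There are 200 camera calls.

TASK

Shut the gate of the mesh guard around the melting pot and latch it: take the latch bar by its knob, carry it raised over the lip of the catch while the gate goes in against its sprung buffer, and let the bar drop fully home behind the lip so that it holds the gate when you let go. Feel your way in and never press or knock the bar on the catch with more than 15 N, and leave the other things on the bench where they are.

Things in the scene. Friction and masses are not known exactly. Their poses are not given: they have to be found in the camera images.
- guard: Fixed grey steel guard, open on top, 310 mm wide, mesh sides, round a cold melting pot (pot 154 mm high). Origin: bench height, mid-front, between the two front posts; +x points into the guard, +y to the hinge side, z up. Front posts: 25 mm square at y = +137.5 mm (hinge side, 190 mm high) and -137.5 mm (latch side, 220 mm high), x = 0.
- catch: Back strip of the catch, fixed on the latch post. Origin: bench height, guard x -25, y -152 mm; axes as the guard's. It carries an 8 mm upright hook plate (y -10 to -2). Nominally in x: lip -27 to -11 mm, top 166 mm high; open notch -11 to 0; rigid shoulder from 0, 215 mm high, which stops the bar. The plate is set by hand in slots: it sits up to 8 mm farther in or out. Feel for the shoulder.
- buffer_nose (a point): Nose, when at rest, of a rubber-tipped spring plunger behind the gate's latch end, 100 mm high; fixed on the guard, axes as the guard's. It meets the gate at a gate angle of about 0.05 rad and pushes it back (230 mm from the hinge) with 1.2 N plus 0.3 N per mm of travel: 3 to 7 N when the bar meets the catch's shoulder. It springs the gate open again if let go unlatched.
- gate_hinge (a point): Point on the gate's vertical hinge axis, 160 mm above the bench (guard x -14, y +122 mm). Axes turn with the gate: -y runs along the gate from hinge to latch end, -x faces out of the guard. The gate is a mesh-filled frame of 20 mm tube, 240 mm long, 170 mm high; in this frame the tube spans x +4 to +24 mm.
- gate (a joint): Gate angle, rad. 0: shut, with the bar on the shoulder of a catch set at its nominal place; it grows as the gate opens outward (to the guard's -x, clockwise from above). It stays where left except on the buffer. The bar meets the shoulder at -0.03 to 0.03, depending on the catch; latched and let go, the gate rests about 0.01 farther out. With the bar outside the lip it cannot go under about 0.065.
- latch_bar (a joint): Angle of the latch bar on the gate's face, rad. 0: level, on its rest pin, also its place fully down in the catch; grows as the latch end rises, to a stop at 0.30; it clears the lip above 0.12 and falls by its own weight (about 0.26 kg). Steel flat, 8 mm thick (x), 20 mm high; pivot at x -15, y -122, z 0 mm from gate_hinge, in its axes; from there it runs 180 mm to -y, past the post.
- knob (a point): Centre of the upright black lifting knob on the bar: round grip, diameter 20, height 32 mm (16 mm above and below this point), on an 11 mm stem. 85 mm from the bar's pivot towards the latch end and 40 mm above it, so 200 mm above the bench with the bar down. Bar and gate top lie 30 mm below it; only the catch is near (69 mm). Axes: x across the gate (inward), -y along the bar to its latch end.
- cyclist_a: Bystander: bare-metal cast figure of a racing cyclist, 62 x 16 mm strip base, 67 mm high, loose on the bench. Origin under its base. Leave alone.
- cyclist_b: Bystander: second bare-metal cast cyclist, 62 x 16 mm strip base, 67 mm high, loose on the bench. Origin under its base. Leave alone.
- mould: Bystander: closed two-part aluminium casting mould, 110 x 70 x 37 mm, loose on the bench. Origin under its centre. Leave alone.
- paint_jar: Bystander: small glass paint jar with white cap, 48 mm in diameter, 55 mm high, loose on the bench. Origin under its centre. Leave alone.

How it is judged:
On the way, in this order (a step that is already met when the one before it is completed fails the run):
1. the bar is lifted clear of the lip's height while the gate is still outside the catch (value of joint latch_bar above 0.1 rad and value of joint gate above 0.07 rad), for 0.05 s.
2. the gate is pushed in with the bar still raised (value of joint latch_bar above 0.08 rad and value of joint gate below 0.052 rad), for 0.05 s.
At the end, for the whole second after the job is handed in: The gate is shut (joint gate under 0.052 rad) with the latch bar fully down in the catch behind the lip (joint latch_bar under 0.03 rad), the robot clear of it, and the bystanders within 15 mm of where they stood (value of joint latch_bar below 0.03 rad and value of joint gate below 0.052 rad); the robot touches nothing.
It fails at once if the latch bar is pressed or knocked against the catch with more than 15 N (contact force between latch_bar and catch above 15 N).
It fails at once if a bystander (cyclist, mould, paint jar) is moved by more than 15 mm (distance of any of cyclist_a, cyclist_b, mould, paint_jar from where it was at the start of the episode above 0.015 m).
It also fails if it takes over 48 s, if anything falls off the work surface, if the arm or the gripper's body presses on something with over 40 N, if the wrist force passes 120 N, or if a joint passes its speed limit or range.

## Working session

There is one attempt and no reset: what is moved stays moved. The work goes in short steps, Python scripts to look and compute and a tool call to move; the robot and the scene stay as the last step left them, time stands still between calls to the robot, and variables do not carry over. Pictures are saved under pics/ and viewed, at most 10 in all, crops included, and the job is handed in when it is done.

Besides the shell and the picture viewer there is one more tool, called after "Emit:" by a JSON object that holds its "api" and its "payload", one argument or row to a line. move_arm: Moves the arm, as the interface text tells. Scaled input: -1 to 1 covers 80 cm each way for a shift and 120 degrees each way for a turn. Its arguments: {"type":"object","properties":{"deltas":{"type":"array","items":{"type":"array","items":{"type":"array","items":{"type":"number","minimum":-1,"maximum":1}}}},"squeeze":{"type":"number"}},"required":["deltas"]}

```bash
mkdir -p pics
python3 - <<'E'
from rig import manip
import cv2,numpy as np
print(manip.get_state())
for n in("scene","side"):
    im=manip.get_image(n); cv2.imwrite(f"pics/{n}0.png",im[:,:,::-1])
    p=manip.camera_params(n); print(n,p)
print(manip.camera_params("wrist"))
E
```

```text
{'clock': 0.0, 'qpos': array([-1.33901935e+00,  2.76582180e-01,  1.50611229e+00,  2.77025087e-05,
        1.36069775e+00, -1.21030654e-01]), 'qd': array([-0.00162371,  0.00036993, -0.00067004, -0.00227861,  0.00148936,
        0.00030197]), 'effort': array([-1.11510613e-03, -4.16771650e+01, -2.45802498e+01, -1.31832603e-04,
        1.11771884e-02, -4.86384948e-06]), 'position': array([ 0.1985531 , -0.53909501,  0.23845531]), 'ee_rot': array([-8.99155684e-04,  9.84481263e-01,  1.75487414e-01, -3.62751875e-05]), 'contact_force': array([ 0.56543726, -0.41881987,  0.55801639]), 'moment': array([0.02825069, 0.06219276, 0.01234528]), 'gripper_force': 0.0, 'width': 0.08575724726374705}
scene {'fx': 427.4139767825967, 'fy': 427.4139767825967, 'cx': 313.977466619353, 'cy': 206.53304153951262, 'dist': array([-0.04227299,  0.        ,  0.        ,  0.        ,  0.        ]), 'R': array([[ 1.72688505e-01,  9.84976032e-01, -9.46994138e-04],
       [ 7.99873151e-01, -1.40796720e-01, -5.83420282e-01],
       [-5.74788328e-01,  9.99925012e-02, -8.12169858e-01]]), 't': array([-0.10734774, -0.31637681
[... 248 characters left out ...]
826],
       [ 0.32831582,  0.61739698, -0.71486341],
       [-0.32390791, -0.63733763, -0.69920269]]), 't': array([ 0.42489074, -0.09178055,  1.87092666])}
{'fx': 324.90231345797423, 'fy': 324.90231345797423, 'cx': 315.57309961261683, 'cy': 200.59401496418798, 'dist': array([0.00736063, 0.        , 0.        , 0.        , 0.        ]), 'tool_from_camera': array([[-3.70137119e-04, -9.65624038e-01, -2.59942454e-01,
         6.60245111e-02],
       [ 9.99999351e-01, -6.37478978e-04,  9.44163382e-04,
        -2.53545177e-04],
       [-1.07741471e-03, -2.59941936e-01,  9.65623648e-01,
        -1.34227271e-01],
       [ 0.00000000e+00,  0.00000000e+00,  0.00000000e+00,
         1.00000000e+00]])}
```

View pics/scene0.png

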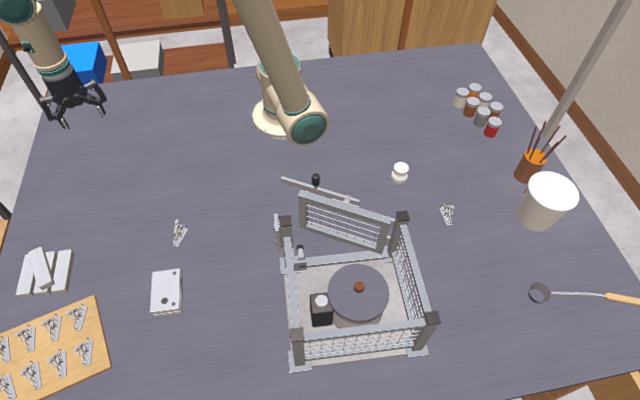

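View pics/side0.png

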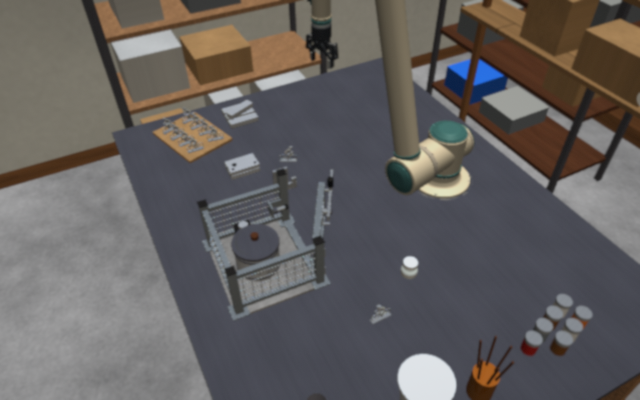

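The scene view shows the guard with the hinge post top at about (402,216), the latch post top at about (285,222), and the knob at about (316,180). The gate stands part-open towards the robot. In the side view the knob is at about (330,182). Next I'll enlarge both.

Run:
```python
import cv2,numpy as np
a=cv2.imread("pics/scene0.png")[165:275,265:425]; b=cv2.imread("pics/side0.png")[165:275,230:350]
a=cv2.resize(a,None,fx=5,fy=5,interpolation=2)[:, :]; b=cv2.resize(b,None,fx=5,fy=5,interpolation=2)
cv2.imwrite("pics/a.png",a);cv2.imwrite("pics/b.png",b)
```

```text
(no output)
```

View pics/a.png

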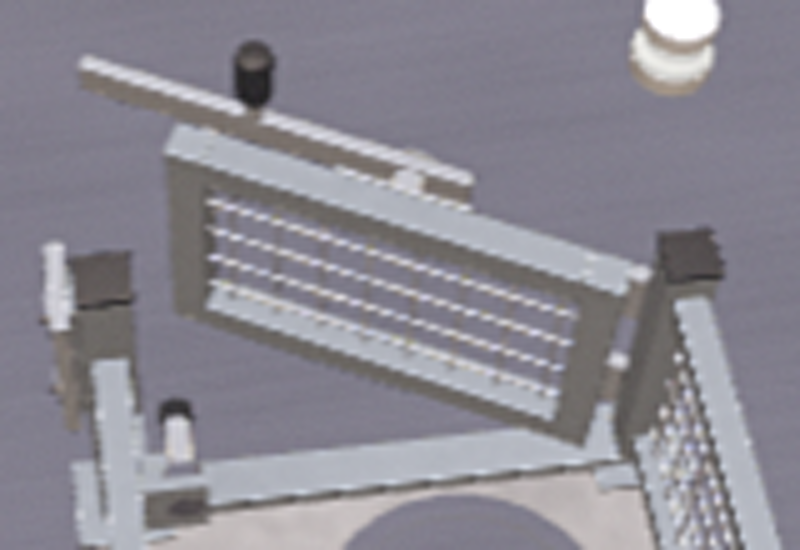

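View pics/b.png

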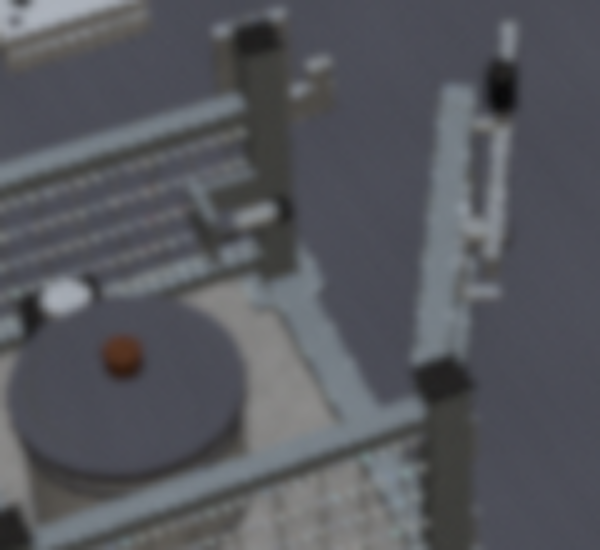

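The enlarged scene shows the post tops at about (403,216) and (285,221), and the knob centre at (315.6,180). The side view has the knob at (330.2,182.6) and the post tops at (281.4,173) and (318.6,240.6). Now I'll triangulate.

```bash
cat > h.py <<'E'
import numpy as np,cv2
from rig import manip
from scipy.spatial.transform import Rotation as Ro
def ray(n,uv,T=None):
    p=manip.camera_params(n); K=np.array([[p['fx'],0,p['cx']],[0,p['fy'],p['cy']],[0,0,1]])
    d=np.append(cv2.undistortPoints(np.array([[uv]],float),K,p['dist'])[0,0],1)
    if n=="wrist":
        M=T@p['tool_from_camera']; return M[:3,3],M[:3,:3]@d
    return -p['R'].T@p['t'],p['R'].T@d
def plane(n,uv,z,T=None):
    c,d=ray(n,uv,T); return c+d*(z-c[2])/d[2]
def tri(*rs):
    A=0;b=0
    for c,d in rs:
        d=d/np.linalg.norm(d);P=np.eye(3)-np.outer(d,d);A=A+P;b=b+P@c
    return np.linalg.solve(A,b)
def tool(s):
    T=np.eye(4);q=s['ee_rot'];T[:3,:3]=Ro.from_quat(np.r_[q[1:],q[0]]).as_matrix();T[:3,3]=s['position'];return T
E
python3 - <<'E'
from h import *
np.set_printoptions(precision=4,suppress=True)
T=tool(manip.get_state());print(T)
H=[plane("scene",(403,216),.19),plane("side",(318.6,240.6),.19)]
L=[plane("scene",(285,221),.22),plane("side",(281.4,173),.22)]
print(H,L); H=np.mean(H,0);L=np.mean(L,0)
K=tri(ray("scene",(315.6,180)),ray("side",(330.2,182.6)));K2=plane("scene",(315.6,180),.2)
print("K",K,K2)
y=(H-L)[:2];print(np.linalg.norm(y));y/=np.linalg.norm(y);x=np.array([y[1],-y[0]])
O=(H+L)[:2]/2;print("O",O,"x",x,"y",y)
hg=O-.014*x+.122*y;print("hinge",hg)
for k in(K,K2):
  d=k[:2]-hg;print("knob from hinge in guard axes",d@x,d@y,np.hypot(*d))
  # knob in gate frame (-.015,-.207)
  a=np.arctan2(d@x,d@y)-np.arctan2(-.015,-.207);print("gate angle",a)
b=plane("scene",(265+83/5,165+65/5),.17)[:2]-plane("scene",(265+470/5,165+180/5),.17)[:2];print("bar",np.hypot(*b),np.arctan2(-(b@x),-(b@y)))
E
```

```text
[[ 0.9384  0.3455 -0.0004  0.1986]
 [ 0.3455 -0.9384  0.0016 -0.5391]
 [ 0.0002 -0.0017 -1.      0.2385]
 [ 0.      0.      0.      1.    ]]
[array([0.5998, 0.2156, 0.19  ]), array([0.6006, 0.2171, 0.19  ])] [array([ 0.586 , -0.0593,  0.22  ]), array([ 0.5875, -0.0543,  0.22  ])]
K [0.4654 0.0319 0.1985] [0.4655 0.0316 0.2   ]
0.27344413321335026
O [0.5935 0.0798] x [ 0.9988 -0.0492] y [0.0492 0.9988]
hinge [0.5855 0.2023]
knob from hinge in guard axes -0.11160055686997607 -0.1761274079054871 0.20850790898475433
gate angle 0.4924476095486421
knob from hinge in guard axes -0.11144062788596201 -0.1764225140880931 0.20867179258534407
gate angle 0.4910432816647865
bar 0.20671315541155902 0.4863071816781423
```

Emit:
{"api": "move_arm", "payload": {
  "deltas": [
    [[0,0,-0.06,0,-1],[0.05,-0.05,-0.08,-0.05,-1],[0.1,-0.1,-0.08,-0.1,-1],[0.15,-0.15,-0.08,-0.15,-1],[0.2,-0.2,-0.08,-0.2,-1],[0.25,-0.25,-0.08,-0.25,-1],[0.29,-0.29,-0.08,-0.29,-1],[0.33,-0.33,-0.08,-0.324,-1],[0.37,-0.37,-0.08,-0.324,-1],[0.41,-0.41,-0.08,-0.324,-1],[0.45,-0.45,-0.08,-0.324,-1],[0.49,-0.49,-0.08,-0.324,-1]]
  ]
}}

```text
clock: 1.3
position: [0.4286, -0.04, 0.3032]
ee_rot: [0.0, 0.87, 0.493, 0.0]
contact_force: [1.3, -0.4, -0.1]
width: 0.0855
gripper_force: 0.0
```

```bash
cat > w.py <<'E'
from h import *
import sys
np.set_printoptions(precision=4,suppress=True)
s=manip.get_state();T=tool(s);print(s['clock'],T,s['contact_force'])
if len(sys.argv)>1: cv2.imwrite(f"pics/{sys.argv[1]}.png",manip.get_image("wrist")[:,:,::-1])
print("shift(norm) to above knob:",T[:3,:3].T@(np.array([.4655,.0317,.203-.011])-T[:3,3])/.8)
a=np.arctan2(T[1,1],T[0,1]);print("tool y ang",a,"twist norm to -.54:",-np.degrees(-.54-a)/120)
E
python3 w.py
```

```text
1.3 [[ 0.5137  0.858   0.0002  0.4286]
 [ 0.858  -0.5137 -0.0003 -0.04  ]
 [-0.0002  0.0004 -1.      0.3032]
 [ 0.      0.      0.      1.    ]] [ 1.3183 -0.3639 -0.1492]
shift(norm) to above knob: [ 0.1006 -0.0065  0.139 ]
tool y ang -0.539460108646138 twist norm to -.54: 0.0002577791330991435
```

Emit:
{"api": "move_arm", "payload": {
  "deltas": [
    [[0.05,-0.004,0,0,-1],[0.09,-0.006,0,0,-1],[0.1,-0.006,0.02,0,-1],[0.1,-0.006,0.03,0,-1],[0.1,-0.006,0.03,0,-1],[0.1,-0.006,0.03,0,-1]]
  ]
}}

```text
clock: 1.9
position: [0.465, 0.0283, 0.2792]
ee_rot: [-0.0, 0.87, 0.493, -0.0]
contact_force: [1.5, -0.8, -0.4]
width: 0.0853
gripper_force: 0.0
```

```bash
python3 w.py w1
```

```text
1.9 [[ 0.5145  0.8575 -0.0008  0.465 ]
 [ 0.8575 -0.5145 -0.0004  0.0283]
 [-0.0008 -0.0004 -1.      0.2792]
 [ 0.      0.      0.      1.    ]] [ 1.4982 -0.7885 -0.3873]
shift(norm) to above knob: [ 0.004  -0.0015  0.109 ]
tool y ang -0.5404823058429442 twist norm to -.54: -0.0002302840769600064
```

View pics/w1.png

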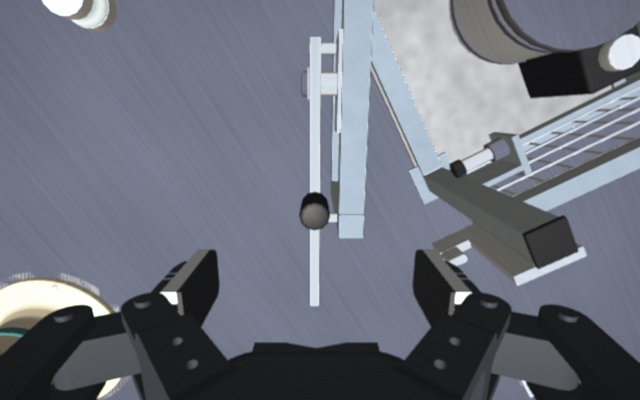

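The wrist view shows the bar upright in the image at column 315. The knob's top is at about (314,214), midway between the fingers, so the alignment across the gate is good.

Run:
```python
from h import *
T=tool(manip.get_state())
k=plane("wrist",(314,214),.216,T);print(k,(T[:3,:3].T@(k-T[:3,3]))[:2])
```

```text
[0.46655662 0.03194152 0.216     ] [ 0.00383886 -0.00084208]
```

Emit:
{"api": "move_arm", "payload": {
  "deltas": [
    [[0.005,-0.001,0.05,0,-1],[0.005,-0.001,0.09,0,-1],[0.005,-0.001,0.108,0,-1],[0.005,-0.001,0.108,0,-1],[0.005,-0.001,0.108,0,0],[0.005,-0.001,0.108,0,0.4],[0.005,-0.001,0.108,0,0.7],[0.005,-0.001,0.108,0,1],[0.005,-0.001,0.108,0,1],[0.005,-0.001,0.108,0,1],[0.005,-0.001,0.108,0,1]]
  ],
  "squeeze": 30
}}

```text
clock: 3.05
position: [0.4672, 0.0328, 0.1937]
ee_rot: [0.001, 0.87, 0.493, 0.0]
contact_force: [-0.9, -1.8, 6.7]
width: 0.0193
gripper_force: 29.6
```

Emit:
{"api": "move_arm", "payload": {
  "deltas": [
    [[0.003,0,-0.006,0,1],[0.006,0,-0.011,0,1],[0.01,0,-0.017,0,1],[0.014,0,-0.022,0,1],[0.014,0,-0.022,0,1],[0.014,0,-0.022,0,1]]
  ]
}}

```text
clock: 3.65
position: [0.4726, 0.0429, 0.2104]
ee_rot: [-0.0, 0.87, 0.493, 0.0]
contact_force: [0.3, 1.4, -4.7]
width: 0.019
gripper_force: 29.6
```

```bash
cat > path.py <<'E'
from h import *
import sys
np.set_printoptions(precision=4,suppress=True)
s=manip.get_state();T=tool(s);print(s['clock'],s['position'],s['contact_force'],s['width'])
hg=np.array([.5855,.2023]);al=-.0492
def rel(ph):return np.array([-.015,-.122-(.085*np.cos(ph)-.043*np.sin(ph))])
ph=float(sys.argv[1])
def P(th):
    a=al-th;c,n=np.cos(a),np.sin(a);return hg+np.array([[c,-n],[n,c]])@rel(ph)
d=T[:2,3]-hg;r=rel(ph);a=np.arctan2(d[1],d[0])-np.arctan2(r[1],r[0]);th0=al-a
th0=(th0+np.pi)%(2*np.pi)-np.pi
print("theta",th0,"radius",np.hypot(*d),np.hypot(*r), "up",T[2,3]-.1937)
b=np.hypot(*d)/np.hypot(*r)
base=T[:2,3]
for th in [float(v) for v in sys.argv[2:]]:
    w=np.append(hg+(P(th)-hg)*b-base,0);print(th,T[:3,:3].T@w/.8,"twist",-np.degrees(th0-th)/120)
E
python3 path.py .22 .46 .43 .4 .37 .34 .31 .28 .25 .22 .19 .16 .13 .1 .06 .03 0
```

```text
3.65 [0.4726 0.0429 0.2104] [ 0.2633  1.4021 -4.658 ] 0.01896221011164307
theta 0.49046250523240875 radius 0.19532906962712981 0.19614181507182837 up 0.01668149575161032
0.46 [-0.0005  0.0074 -0.    ] twist -0.014544774860101728
0.43 [-0.0007  0.0147 -0.    ] twist -0.02886871973837232
0.4 [-0.0007  0.0221 -0.    ] twist -0.04319266461664289
0.37 [-0.0005  0.0294 -0.    ] twist -0.05751660949491348
0.34 [-0.0001  0.0367 -0.    ] twist -0.07184055437318405
0.31 [ 0.0006  0.044  -0.    ] twist -0.08616449925145465
0.28 [ 0.0014  0.0513 -0.    ] twist -0.1004884441297252
0.25 [ 0.0025  0.0585 -0.    ] twist -0.1148123890079958
0.22 [ 0.0038  0.0657 -0.    ] twist -0.12913633388626639
0.19 [ 0.0053  0.0729 -0.    ] twist -0.14346027876453696
0.16 [ 0.0071  0.08   -0.    ] twist -0.1577842236428075
0.13 [ 0.009   0.0871 -0.    ] twist -0.17210816852107813
0.1 [ 0.0112  0.0941 -0.    ] twist -0.1864321133993487
0.06 [ 0.0143  0.1033 -0.    ] twist -0.20553070657037614
0.03 [ 0.017   0.1101 -0.    ] twist -0.21985465144864672
0.0 [ 0.0198  0.1169 -0.    ] twist -0.2341785963269173
```

Emit:
{"api": "move_arm", "payload": {
  "deltas": [
    [[-0.0005,0.0074,0,-0.0145,1],[-0.0007,0.0184,0,-0.036,1],[-0.0005,0.0294,0,-0.0575,1],[0.0003,0.04,0,-0.079,1],[0.0014,0.0513,0,-0.1005,1],[0.003,0.062,0,-0.122,1],[0.0053,0.0729,0,-0.1435,1],[0.0071,0.08,0,-0.158,1],[0.009,0.0871,0,-0.172,1],[0.0112,0.0941,0,-0.1865,1],[0.0112,0.0941,0,-0.1865,1]]
  ]
}}

```text
clock: 4.75
position: [0.5422, 0.0114, 0.2102]
ee_rot: [0.0, 0.758, 0.653, -0.0]
contact_force: [-0.7, -0.6, -4.5]
width: 0.0193
gripper_force: 29.8
```

```bash
python3 path.py .21 .09 .08 .07 .06 .05 .04 .03 .02 .01 0 -.01 -.02 -.03 -.04
```

```text
4.75 [0.5422 0.0114 0.2102] [-0.6959 -0.6437 -4.5499] 0.019347742585231854
theta 0.09743632306054106 radius 0.1957455396784736 0.19674150176772648 up 0.016548502665804515
0.09 [-0.0001  0.0018 -0.    ] twist -0.0035505827205400877
0.08 [-0.0003  0.0043 -0.    ] twist -0.008325231013296946
0.07 [-0.0004  0.0067 -0.    ] twist -0.013099879306053804
0.06 [-0.0005  0.0091 -0.    ] twist -0.017874527598810665
0.05 [-0.0006  0.0116 -0.    ] twist -0.022649175891567525
0.04 [-0.0006  0.014  -0.    ] twist -0.027423824184324385
0.03 [-0.0007  0.0165 -0.    ] twist -0.03219847247708125
0.02 [-0.0007  0.0189 -0.    ] twist -0.0369731207698381
0.01 [-0.0007  0.0214 -0.    ] twist -0.04174776906259497
0.0 [-0.0006  0.0238 -0.    ] twist -0.04652241735535183
-0.01 [-0.0005  0.0263 -0.    ] twist -0.05129706564810868
-0.02 [-0.0004  0.0287 -0.    ] twist -0.05607171394086555
-0.03 [-0.0003  0.0312 -0.    ] twist -0.06084636223362241
-0.04 [-0.0002  0.0336 -0.    ] twist -0.06562101052637928
```

Emit:
{"api": "move_arm", "payload": {
  "deltas": [
    [[-0.0001,0.0018,0,-0.0035,1],[-0.0003,0.0043,0,-0.0085,1],[-0.0004,0.0067,0,-0.013,1],[-0.0005,0.0091,0,-0.018,1],[-0.0006,0.0116,0,-0.0225,1],[-0.0006,0.014,0,-0.0275,1],[-0.0006,0.014,0,-0.0275,1],[-0.0006,0.014,0,-0.0275,1]]
  ]
}}

```text
clock: 5.55
position: [0.5523, 0.0094, 0.2103]
ee_rot: [-0.0, 0.739, 0.674, -0.0]
contact_force: [-2.6, 0.2, -5.1]
width: 0.0189
gripper_force: 29.7
```

```bash
python3 path.py .21 .03 .02 .01 0 -.01 -.02 -.03 -.04
```

```text
5.55 [0.5523 0.0094 0.2103] [-2.5675  0.1915 -5.1084] 0.01890378555889184
theta 0.044908135525074666 radius 0.19569385050219204 0.19674150176772648 up 0.016625512277347126
0.03 [-0.0003  0.0036 -0.    ] twist -0.007118110383298566
0.02 [-0.0004  0.0061 -0.    ] twist -0.011892758676055427
0.01 [-0.0005  0.0085 -0.    ] twist -0.016667406968812287
0.0 [-0.0006  0.011  -0.    ] twist -0.021442055261569146
-0.01 [-0.0007  0.0134 -0.    ] twist -0.026216703554326006
-0.02 [-0.0007  0.0159 -0.    ] twist -0.030991351847082866
-0.03 [-0.0008  0.0183 -0.    ] twist -0.03576600013983973
-0.04 [-0.0008  0.0207 -0.    ] twist -0.040540648432596596
```

Emit:
{"api": "move_arm", "payload": {
  "deltas": [
    [[-0.0001,0.001,0,-0.002,1],[-0.0001,0.0018,0,-0.0035,1],[-0.0002,0.0025,0,-0.005,1],[-0.0002,0.0025,0,-0.005,1]]
  ]
}}

```text
clock: 5.95
position: [0.5544, 0.0091, 0.2104]
ee_rot: [-0.0, 0.735, 0.678, -0.0]
contact_force: [-4.0, -0.1, -4.7]
width: 0.0189
gripper_force: 29.8
```

Emit:
{"api": "move_arm", "payload": {
  "deltas": [
    [[-0.0001,0.001,0,-0.002,1],[-0.0001,0.002,0,-0.004,1],[-0.0001,0.002,0,-0.004,1]]
  ]
}}

```text
clock: 6.25
position: [0.5561, 0.0089, 0.2104]
ee_rot: [-0.0, 0.732, 0.681, -0.0]
contact_force: [-4.5, 0.7, -4.7]
width: 0.0192
gripper_force: 29.8
```

Emit:
{"api": "move_arm", "payload": {
  "deltas": [
    [[-0.0001,0.001,0,-0.002,1],[-0.0001,0.002,0,-0.004,1],[-0.0001,0.002,0,-0.004,1]]
  ]
}}

```text
clock: 6.55
position: [0.5576, 0.0086, 0.2104]
ee_rot: [-0.0, 0.729, 0.684, -0.0]
contact_force: [-4.8, 0.1, -4.2]
width: 0.0188
gripper_force: 29.8
```

Emit:
{"api": "move_arm", "payload": {
  "deltas": [
    [[-0.0001,0.001,0,-0.002,1],[-0.0001,0.002,0,-0.004,1],[-0.0001,0.002,0,-0.004,1]]
  ]
}}

```text
clock: 6.85
position: [0.5589, 0.0084, 0.2103]
ee_rot: [-0.0, 0.726, 0.687, -0.001]
contact_force: [-5.7, -0.3, -4.2]
width: 0.0191
gripper_force: 29.8
```

Emit:
{"api": "move_arm", "payload": {
  "deltas": [
    [[0,0.0006,0,-0.001,1],[0,0.0012,0,-0.0025,1],[0,0.0012,0,-0.0025,1]]
  ]
}}

```text
clock: 7.15
position: [0.559, 0.0085, 0.2103]
ee_rot: [-0.001, 0.725, 0.689, -0.001]
contact_force: [-7.2, 0.7, -4.2]
width: 0.0192
gripper_force: 30.0
```

Emit:
{"api": "move_arm", "payload": {
  "deltas": [
    [[0,0.0006,0,-0.001,1],[0,0.0012,0,-0.0025,1],[0,0.0012,0,-0.0025,1]]
  ]
}}

```text
clock: 7.45
position: [0.559, 0.0084, 0.2103]
ee_rot: [-0.002, 0.723, 0.691, -0.002]
contact_force: [-9.8, -0.2, -2.1]
width: 0.0191
gripper_force: 30.2
```

Emit:
{"api": "move_arm", "payload": {
  "deltas": [
    [[0,-0.0012,0,0.002,1],[-0.003,-0.0012,0.004,0.002,1],[-0.006,-0.0012,0.008,0.002,1],[-0.008,-0.0012,0.011,0.002,1],[-0.008,-0.0012,0.011,0.002,1]]
  ]
}}

```text
clock: 7.95
position: [0.5587, 0.0024, 0.2025]
ee_rot: [-0.001, 0.725, 0.689, -0.0]
contact_force: [-7.9, 0.3, 1.6]
width: 0.0192
gripper_force: 30.5
```

Emit:
{"api": "move_arm", "payload": {
  "deltas": [
    [[-0.001,-0.0004,0.0015,0,1],[-0.002,-0.0004,0.003,0,1],[-0.002,-0.0004,0.003,0,1]]
  ]
}}

```text
clock: 8.25
position: [0.5587, 0.0009, 0.2005]
ee_rot: [-0.001, 0.725, 0.689, -0.0]
contact_force: [-9.4, 1.0, 2.7]
width: 0.0188
gripper_force: 30.6
```

```bash
python3 path.py .08 0.01
```

```text
8.25 [0.5587 0.0009 0.2005] [-9.4262  1.0035  2.6916] 0.018766950009592713
theta 0.009570620140851638 radius 0.20319765042591545 0.20384445371932589 up 0.006792682557646423
0.01 [ 0.     -0.0001  0.    ] twist 0.00020501378114269096
```

Emit:
{"api": "move_arm", "payload": {
  "deltas": [
    [[0,-0.0012,0,0,1],[-0.002,-0.0014,0.0025,0,1],[-0.004,-0.0014,0.005,0,1],[-0.004,-0.0014,0.005,0,1]]
  ]
}}

```text
clock: 8.65
position: [0.5585, -0.002, 0.1962]
ee_rot: [-0.0, 0.725, 0.689, 0.001]
contact_force: [-6.2, 1.1, -1.2]
width: 0.0191
gripper_force: 30.2
```

Emit:
{"api": "move_arm", "payload": {
  "deltas": [
    [[-0.0008,-0.0002,0.0012,0,1],[-0.0015,-0.0002,0.0024,0,1],[-0.0015,-0.0002,0.003,0,1],[-0.0015,-0.0002,0.003,0,1]]
  ]
}}

```text
clock: 9.05
position: [0.5584, -0.0033, 0.1942]
ee_rot: [-0.0, 0.725, 0.689, 0.001]
contact_force: [-6.5, 1.6, 2.2]
width: 0.0193
gripper_force: 30.4
```

Emit:
{"api": "move_arm", "payload": {
  "deltas": [
    [[0,0,0.001,0,1],[0,-0.0007,0.001,0,1],[0,-0.0014,0.001,0,1],[0,-0.002,0.001,0,1],[0,-0.0026,0.001,0,1],[0,-0.0032,0.001,0,1],[0,-0.0032,0.001,0,1]]
  ]
}}

```text
clock: 9.75
position: [0.5575, -0.0032, 0.1942]
ee_rot: [0.001, 0.725, 0.689, 0.002]
contact_force: [-4.3, 2.7, 6.0]
width: 0.0191
gripper_force: 30.8
```

Emit:
{"api": "move_arm", "payload": {
  "deltas": [
    [[0.0005,-0.0006,-0.0004,0,1],[0.001,-0.0012,-0.0008,0,1],[0.001,-0.0018,-0.0008,0,1],[0.001,-0.0018,-0.0008,0,1]]
  ]
}}

```text
clock: 10.15
position: [0.5562, -0.003, 0.1942]
ee_rot: [0.002, 0.725, 0.689, 0.002]
contact_force: [-1.5, 0.9, 7.3]
width: 0.019
gripper_force: 30.8
```

Emit:
{"api": "move_arm", "payload": {
  "deltas": [
    [[0,0,0,0,0.5],[0,0,0,0,0],[0,0,0,0,-0.5],[0,0,0,0,-1],[0,0,0,0,-1],[0,0,0,0,-1]]
  ]
}}

```text
clock: 10.75
position: [0.5544, -0.003, 0.1926]
ee_rot: [0.0, 0.724, 0.689, -0.0]
contact_force: [-0.0, 0.2, -0.4]
width: 0.0854
gripper_force: 0.0
```

Emit:
{"api": "move_arm", "payload": {
  "deltas": [
    [[0,0,-0.02,0,-1],[0,0,-0.06,0,-1],[0,0,-0.1,0,-1],[0,0,-0.14,0,-1],[0,0,-0.14,0,-1],[0,0,-0.14,0,-1]]
  ]
}}

```text
clock: 11.35
position: [0.5545, -0.0029, 0.3052]
ee_rot: [0.001, 0.724, 0.689, 0.0]
contact_force: [0.0, 0.2, -0.8]
width: 0.0856
gripper_force: 0.0
```

```bash
python3 w.py w2
python3 - <<'E'
from h import *
im=manip.get_image("side")[165:275,230:350,::-1]
cv2.imwrite("pics/s2.png",cv2.resize(im,None,fx=5,fy=5,interpolation=2))
E
```

```text
11.35 [[ 0.0493  0.9988  0.0016  0.5545]
 [ 0.9988 -0.0493 -0.0003 -0.0029]
 [-0.0002  0.0016 -1.      0.3052]
 [ 0.      0.      0.      1.    ]] [ 0.0369  0.2367 -0.8215]
shift(norm) to above knob: [ 0.0378 -0.1135  0.1414]
tool y ang -0.049349447261125494 twist norm to -.54: 0.2342683823974877
```

View pics/w2.png

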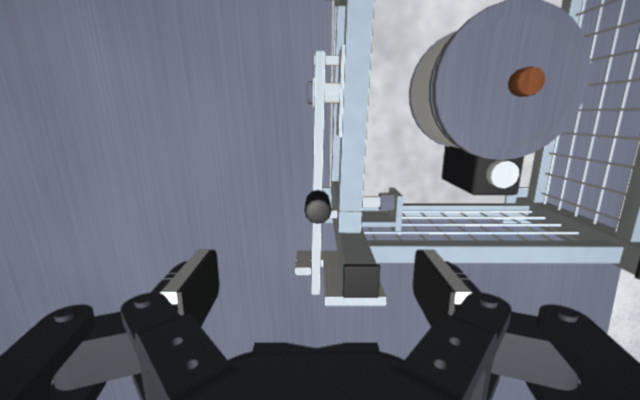

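View pics/s2.png

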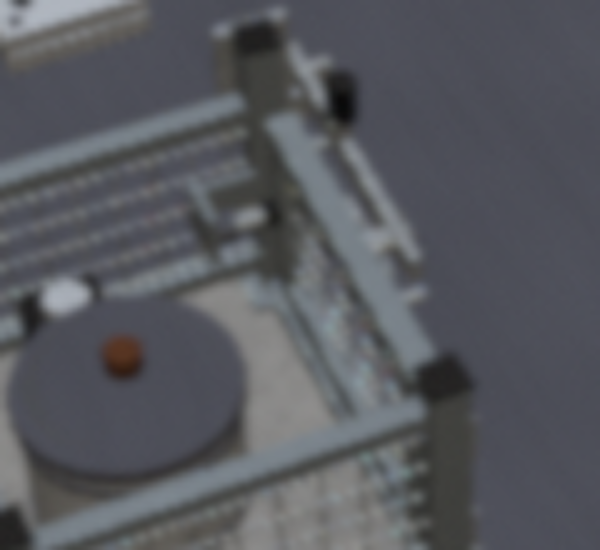

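The wrist view shows the bar (column 317) behind the lip piece (303,264), between it and the shoulder. In the side view the gate is shut against the post. I'll check the knob's height and the gate angle before signing off.

Run:
```python
from h import *
T=tool(manip.get_state())
k=plane("wrist",(318,207),.21,T);print(k)
c=tri(ray("side",(230+341/5,165+98/5)),ray("wrist",(318,204),T));print(c)
hg=np.array([.5855,.2023])
for q in(k,c):
  d=q[:2]-hg;a=np.arctan2(d[1],d[0])-np.arctan2(-.207,-.015);print(-.0492-a,np.hypot(*d))
```

```text
[ 0.55541502 -0.00321797  0.21      ]
[ 0.55570513 -0.00419948  0.19905346]
0.023816411035006223 0.20770831168382503
0.021759161529690728 0.2086378874871451
```

```bash
python3 -c "
from rig import manip
print(manip.sign_off())"
```

```text
the job is handed in; nothing more can be done
None
```

The gate is shut and latched, with the bar down behind the lip (gate angle about 0.02 rad, knob back at its bar-down height); the gripper is clear, no bystander was approached, and the job was handed in at about 11.5 s, with no verdict returned.

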